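# Fit a heat pipe into the inclined test rig and clamp it

### The arm

A 6-joint arm with a two-finger parallel gripper is mounted at the origin on the work surface. World frame = base frame: x ahead of the robot, y to its left, z up, the work surface at z = 0. Lengths are in m, angles in rad, forces in N, time in s.
With the tool pointing down it reaches from about 0.3 to 0.825 m from the base axis. Payload 5.4 kg.
Tool frame: the origin (TCP) lies between the finger pads; the fingertips stand bot.tip_extent ahead of it and the grasp point (between the pads) lies 6 mm ahead of it (bot.tip_extent is the distance from the TCP to the fingertips, in m); z points along the fingers, y is the direction in which the jaws open and shut (so a half turn about z gives the same grasp; the last joint's range is limited). The gripper opens to 92 mm and grips with 3 to 60 N. Pads are 20 mm wide; open, the fingers measure 128 mm over their backs; the gripper's body (75 mm by 189 mm) begins 69 mm behind the grasp point.
Start: joints at [-1.382, 0.158, 1.597, -0, 1.386, -0.21], TCP at [0.223, -0.53, 0.24] pointing down, gripper open.
Joint ranges: [-2.91, 2.91], [-0.94, 2.29], [0.18, 2.7], [-1.29, 4.43], [0.17, 2.64], [-3, 3]. Speed limits (rad/s): [2.57, 2.57, 3.14, 3.14, 3.14, 3.14].

### API

Orientations are given as a unit quaternion [x, y, z, w].
In Python, from workcell import sensors, viewer, bot gives the robot as it stands.
- The arm moves only by the tool play_rows, never from a script. Its argument "deltas" is a list that holds one entry, the list of rows, each a list of 5 numbers: the opening, from 0 (shut) to 1 (fully open), then the shift along the tool's x, y, z in units of 30 mm (1.0 is 30 mm), then the turn about the tool's z in units of 6 degrees (1.0 is 6 degrees). A call has 1 to 12 rows; each row is the pose to reach, as a shift and turn from the pose commanded when the call began, along the tool's axes at that moment; what a row does not reach only later rows make up. A row lasts 1/8 s, in which the tool goes at most 62.5 mm and 10.7 degrees, less where a joint would pass 70% of its speed; a pose out of reach is approached as far as the arm can. A call with a gripper value outside its range is refused whole. The fingers move at their own pace and stop on an object; "newtons" is the grip in N (left out, the last holds). Time passes only in rows, so rows that repeat a pose let the fingers close. It gives the time, the measured TCP pose, the force and the opening at its end, in the units of the state.
- sensors.read_state(): the state, without advancing time (a new reading comes with each control period).
- viewer.grab_frame(name): name is "scene" or "side" or "wrist"; returns the picture (480x640x3 uint8, red, green, blue); there is no depth.
- viewer.get_calibration(name): a dict with "intrinsics" (3x3 intrinsics, pixels), "D" ([k1, k2, p1, p2, k3] as OpenCV has them; the pictures are not rectified), "T" (4x4, takes a point from camera to world coordinates); the wrist camera has in their place "T_tool_cam" (4x4, takes a point from camera to tool coordinates, whose origin is the TCP and whose axes are the flange's). Camera axes: x right, y up, looking along -z (the intrinsics and any distortion apply to the point x, -y, -z); pixel columns grow to the right and rows downward; lengths in m; the calibration is good to about 2 mm. A picture is of the moment at which its call begins: read the wrist's pose just before it. get_calibration takes no time and is no camera call.
- bot.sign_off(): hands the job in, once; it reports no verdict.
The state is a dict: "time": time; "q": joint angles; "joint_velocities": joint speeds; "effort": joint torques, N m; "tcp_pos": TCP position; "ee_rot": TCP orientation; "contact_force": force on the tool from outside, world axes, zero at the start; "wrist_torque": the same for the moment, N m; "opening": finger opening in m.
Only numpy, scipy, OpenCV 4.12 (cv2) and the standard library are available. Lean on these libraries where they do the work, as an engineer would, in place of code of your own. Each camera call takes 0.05 s, during which the arm holds its last target. There are 200 camera calls.

### The job

Fit the long copper heat pipe into the sloping test rig: swing the clamp lever fully up, take the long pipe from the wooden rack and slide it, round end first, down through the upper block, the white guide tube and the lower block until it rests on the end stop, then swing the lever fully down again to clamp it and let go. Leave the short pipe in the rack, and do not disturb the bottle and the logger.

Things in the scene. Friction and masses are not known exactly. Their poses are not given: they have to be found in the camera images.
- pipe: the long copper heat pipe: a rigid round bar 14 mm in diameter, 186 mm long, 0.1 kg. One end (the nose) is hemispherical, the other (tail) flat, with a thin pinched filling stub 14 mm long beyond it. Origin on its axis at half of the 186 mm; x axis along the pipe towards the nose, so the flat tail is at x = -93 mm. It starts level in the rack, axis 45 mm above the table, nose to the robot's right
- pipe_nose (a point): tip of the long pipe's round end, on its axis (x = +93 mm in the pipe's frame)
- rack: wooden rack, fixed, with two places 90 mm apart for pipes. Origin: centre of its underside; x axis along the pipes, towards their round ends. Board 130 (x) x 170 (y) x 12 mm; two notched cross-pieces 12 mm thick at x = -40 and +40 mm whose lugs reach 2 mm above the pipes' axes. Either pipe may lie in either place, its middle within 6 mm of x = 0; the ends are free to grasp
- short_pipe: a short copper pipe of the same form and diameter but 120 mm long (plus a 14 mm stub), 65 g, lying in the other place of the rack, parallel to the long one; not needed. Origin at mid-length on its axis
- mouth (a point): centre of the white bell mouth, on the uphill face of the upper block, where the pipe enters. x axis: along the common axis of all bores, downhill, 30 degrees below level; y: level, across; z: square to the bores, upwards. The bell is 30 mm wide inside (36 outside) and narrows over 10 mm to a 17 mm bore 20 mm long in the block, which is 50 mm wide and reaches 25 mm above the bore axis
- tube (a point): centre of the upper end of the white guide tube, on the bore axis, 40 mm past mouth. Tube 48 mm long, bore 18 mm, outside 26 mm, its upper end flared to 25 mm inside. Axes as for mouth
- lower_block (a point): centre of the uphill face of the lower block, on the bore axis, 96 mm past mouth. Block 40 mm long, 50 mm wide, reaching 25 mm above the bore axis, bore 17 mm. Axes as for mouth
- seat (a point): point on the face of the steel end stop, on the bore axis, where the tip of the pipe's nose rests when fully home: 142 mm past mouth, 6 mm past the lower block, 85 mm above the table. The seated pipe stands out 44 mm from the mouth, plus its stub. Axes as for mouth. The whole rig is fixed to the bench
- lever (a joint): angle of the clamp lever on top of the lower block, rad: 0 = fully down (clamped), parallel to the bores and pointing downhill; 1.6 = fully up, square to the bores. It stays where it is left (3 to 6 N at the ball). Down, its eccentric holds a sprung plunger in the lower bore that blocks the pipe; from 1.0 rad upwards the bore is clear. Brought down on a seated pipe it clamps it
- lever_pivot (a point): point on the lever's turning axis, which is level and across the rig (y of mouth); it lies at x = -26 mm, z = +40 mm in the frame of seat. At lever angle a the ball is 90 mm from here, in the direction x = cos a, z = sin a of that frame
- lever_ball (a point): centre of the black ball (18 mm in diameter) on the end of the lever, whose round steel shank is 8 mm thick
- bottle: glass bottle with a black cap, 64 mm in diameter and 135 mm tall, standing beyond the rig; a bystander. Origin at the centre of its underside
- logger: white hand-held measuring instrument with a green-framed display, 190 x 85 x 35 mm, lying on the bench beyond the rig; a bystander. Origin at the centre of its underside
Mind the look-alikes: they are no part of the job. Leave any black look-alike of the pipe alone.

How it is judged:
By the outcome, as a careful person would: the job done as asked, in the order asked, and still so for the second after the job is handed in, with the robot touching nothing.
It also fails if it takes over 64 s, if anything falls off the work surface, if the arm or the gripper's body presses on something with over 40 N, if the wrist force passes 120 N, or if a joint passes its speed limit or range.

## Working session

There is one attempt and no reset: what is moved stays moved. The work goes in short steps, Python scripts to look and compute and a tool call to move; the robot and the scene stay as the last step left them, time stands still between calls to the robot, and variables do not carry over. Pictures are saved under pics/ and viewed, about 8 in all and at most 12, crops included, and the job is handed in when it is done.

Besides the shell and the picture viewer there is one more tool, called after "Request:" in YAML: its name, and indented under it one key for each argument. play_rows: Moves the arm, as the interface text tells. Its arguments: {"type":"object","properties":{"deltas":{"type":"array"},"newtons":{"type":"number"}},"required":["deltas"]}

```bash
mkdir -p pics; python3 - <<'E'
from workcell import sensors, viewer, bot
import cv2,numpy as np
np.set_printoptions(precision=4,suppress=True)
s=sensors.read_state(); print({k:np.round(v,4) for k,v in s.items()}, bot.tip_extent)
for n in ("scene","side","wrist"):
    cv2.imwrite(f"pics/{n}0.png",viewer.grab_frame(n)[...,::-1]); print(n,viewer.get_calibration(n))
E
```

```text
{'time': np.float64(0.0), 'q': array([-1.3821,  0.1591,  1.5982, -0.    ,  1.3862, -0.2101]), 'joint_velocities': array([ 0.0006,  0.0002,  0.0001, -0.0007, -0.0023,  0.0009]), 'effort': array([  0.0004, -38.5569, -32.2109,   0.0702,   0.0378,  -0.0001]), 'tcp_pos': array([ 0.2231, -0.5293,  0.2386]), 'ee_rot': array([ 0.9802,  0.1981,  0.    , -0.0009]), 'contact_force': array([0.2475, 0.5391, 0.1663]), 'wrist_torque': array([ 0.0197, -0.0129, -0.0088]), 'opening': np.float64(0.092)} 0.025
scene {'intrinsics': array([[507.2673,   0.    , 313.5124],
       [  0.    , 507.2673, 240.8495],
       [  0.    ,   0.    ,   1.    ]]), 'D': array([-0.1274,  0.    ,  0.    ,  0.    ,  0.    ]), 'T': array([[ 0.7439, -0.5163,  0.4244,  0.9703],
       [ 0.6681,  0.557 , -0.4934, -0.4582],
       [ 0.0184,  0.6505,  0.7593,  0.857 ],
       [ 0.    ,  0.    ,  0.    ,  1.    ]])}
side {'intrinsics': array([[437.2879,   0.    , 319.34  ],
       [  0.    , 437.2879, 239.2736],
       [  0.    ,   0.    ,   1.    ]]), 'D': array([-0.0701,  0.    ,  0.    ,  0.    ,  0.    ]), 'T': array([[-0.8881,  0.2975, -0.3503,  0.2717],
       [-0.4596, -0.5791,  0.6734,  0.6003],
       [-0.0025,  0.7591,  0.651 ,  0.6987],
       [ 0.    ,  0.    ,  0.    ,  1.    ]])}
wrist {'intrinsics': array([[385.1064,   0.    , 324.9992],
       [  0.    , 385.1064, 239.2696],
       [  0.    ,   0.    ,   1.    ]]), 'D': array([0.0151, 0.    , 0.    , 0.    , 0.    ]), 'T_tool_cam': array([[-0.0002,  0.9631,  0.2692,  0.0766],
       [ 1.    , -0.0002,  0.0013, -0.0009],
       [ 0.0013,  0.2692, -0.9631, -0.1464],
       [ 0.    ,  0.    ,  0.    ,  1.    ]])}
```

View pics/scene0.png

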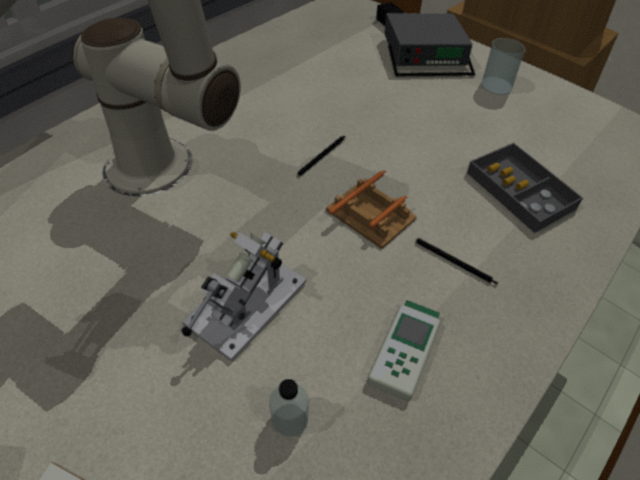

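View pics/side0.png

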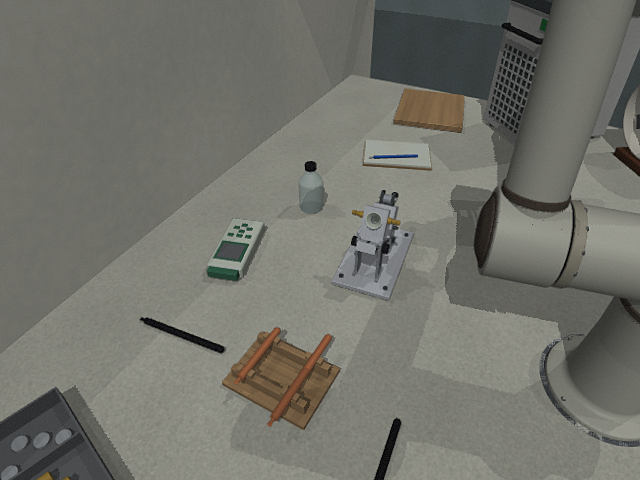

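```bash
python3 - <<'E'
import cv2
a=cv2.imread("pics/scene0.png")[165:365,170:430]; cv2.imwrite("pics/sc.png",cv2.resize(a,None,fx=3,fy=3,interpolation=cv2.INTER_CUBIC))
b=cv2.imread("pics/side0.png"); p=cv2.resize(b[180:305,320:430],None,fx=4,fy=4,interpolation=cv2.INTER_CUBIC); q=cv2.resize(b[320:435,215:350],None,fx=2.5,fy=4,interpolation=cv2.INTER_CUBIC)
import numpy as np
o=np.zeros((500,440+338,3),np.uint8);o[:500,:440]=p;o[:460,440:440+q.shape[1]]=q;cv2.imwrite("pics/sd.png",o)
E
```

```text
(no output)
```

View pics/sc.png

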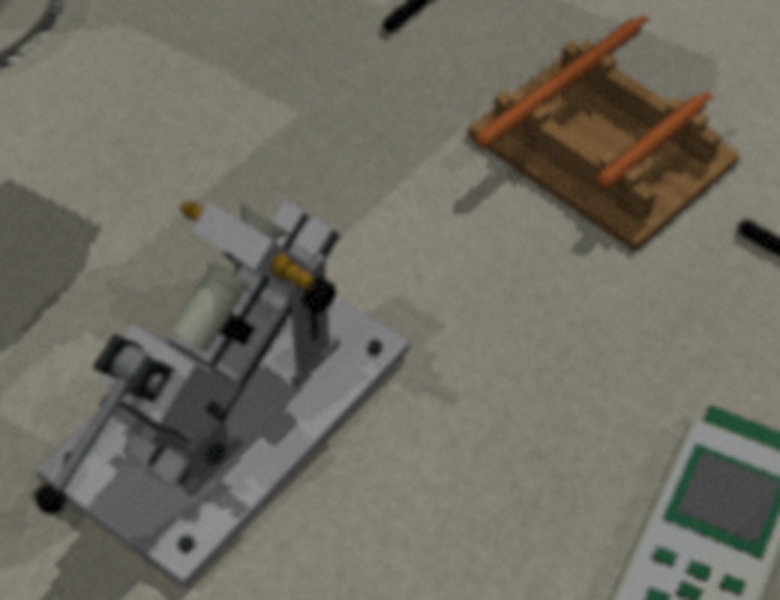

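View pics/sd.png

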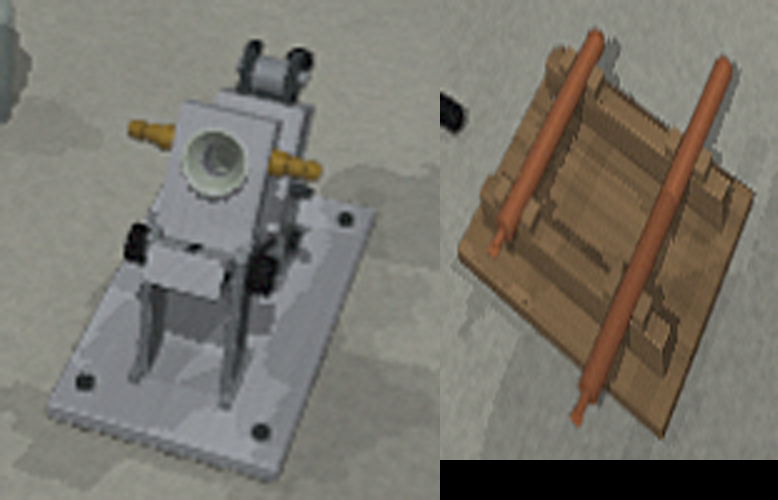

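```bash
cat > h.py <<'E'
from workcell import sensors, viewer, bot
import cv2,numpy as np
from scipy.spatial.transform import Rotation as R
np.set_printoptions(precision=4,suppress=True)
def T_cam(n,s=None):
    c=viewer.get_calibration(n)
    if n!="wrist": return c,c["T"]
    T=np.eye(4);T[:3,:3]=R.from_quat(s["ee_rot"]).as_matrix();T[:3,3]=s["tcp_pos"]
    return c,T@c["T_tool_cam"]
def ray(n,uv,s=None):
    c,T=T_cam(n,s)
    x,y=cv2.undistortPoints(np.array([[uv]],float),c["intrinsics"],c["D"])[0,0]
    return T[:3,3],T[:3,:3]@np.array([x,-y,-1])
def onz(n,uv,z,s=None):
    o,d=ray(n,uv,s); return o+d*(z-o[2])/d[2]
def proj(n,P,s=None):
    c,T=T_cam(n,s); p=(np.atleast_2d(P)-T[:3,3])@T[:3,:3]*[1,-1,-1]
    return cv2.projectPoints(p.reshape(-1,1,3),np.zeros(3),np.zeros(3),c["intrinsics"],c["D"])[0][:,0]
def tooldelta(s,P,yaw=None):
    "shift of the TCP to world P in row units"
    return R.from_quat(s["ee_rot"]).inv().apply(np.array(P)-s["tcp_pos"])/0.03
E
python3 - <<'E'
from h import *
sc=lambda u,v:(170+u/3,165+v/3); sr=lambda u,v:(215+(u-440)/2.5,320+v/4); sg=lambda u,v:(320+u/4,180+v/4)
for nm,a,b in(("nose",sc(482,137),sr(722,66)),("tail",sc(634,28),sr(590,395))):
    print(nm,onz("scene",a,.045),onz("side",b,.045))
m=onz("side",sg(216,165),.156);b=onz("scene",sc(50,498),.088)
print("mouth",m,"ball",b,np.hypot(*(b-m)[:2]),np.degrees(np.arctan2(*(b-m)[1::-1])))
p=onz("scene",sc(375,348),.012);q=onz("scene",sc(186,544),.012);print("bolts",p,q,np.degrees(np.arctan2(*(q-p)[1::-1])))
p=onz("side",sg(261,432),.012);q=onz("side",sg(346,218),.012);print(p,q,np.degrees(np.arctan2(*(q-p)[1::-1])))
print(R.from_quat(sensors.read_state()["ee_rot"]).as_matrix())
E
```

```text
nose [0.4854 0.1613 0.045 ] [0.4843 0.1596 0.045 ]
tail [0.4954 0.3362 0.045 ] [0.4868 0.3396 0.045 ]
mouth [ 0.4919 -0.0605  0.156 ] ball [ 0.5166 -0.2626  0.088 ] 0.20363498808468225 -83.0341036491928
bolts [ 0.5427 -0.0157  0.012 ] [ 0.5598 -0.206   0.012 ] -84.87447618210696
[ 0.4424 -0.0323  0.012 ] [ 0.4597 -0.2235  0.012 ] -84.81267694528736
[[ 0.9215  0.3883 -0.0003]
 [ 0.3883 -0.9215  0.0014]
 [ 0.0003 -0.0014 -1.    ]]
```

Request:
play_rows:
  deltas:
    - [[1,2,-0.75,0,-1.7],[1,4,-1.5,0,-3.4],[1,6,-2.2,0,-5.1],[1,8,-2.95,0,-6.8],[1,10,-3.65,0,-8.5],[1,11.5,-4.2,0,-10.2],[1,12.4,-4.54,0,-11.5],[0.6,12.4,-4.54,0,-12.07],[0.5,12.4,-4.54,0,-12.07]]

```text
time: 1.27
tcp_pos: [0.5132, -0.2595, 0.2392]
ee_rot: [0.674, 0.739, -0.0, -0.0]
contact_force: [-0.7, -0.9, -0.1]
opening: 0.074
```

```bash
python3 - <<'E'
from h import *
s=sensors.read_state(); im=viewer.grab_frame("wrist")[...,::-1].copy(); cv2.imwrite("pics/w1.png",im)
print(s["time"],s["tcp_pos"],R.from_quat(s["ee_rot"]).as_matrix()[:,0],proj("wrist",[[.513,-.26,.088],[.494,-.06,.156]],s))
E
```

```text
1.275 [ 0.5132 -0.2595  0.2392] [-0.0919  0.9958  0.0005] [[ 324.3994  232.9535]
 [ 322.6205 -135.0951]]
```

View pics/w1.png

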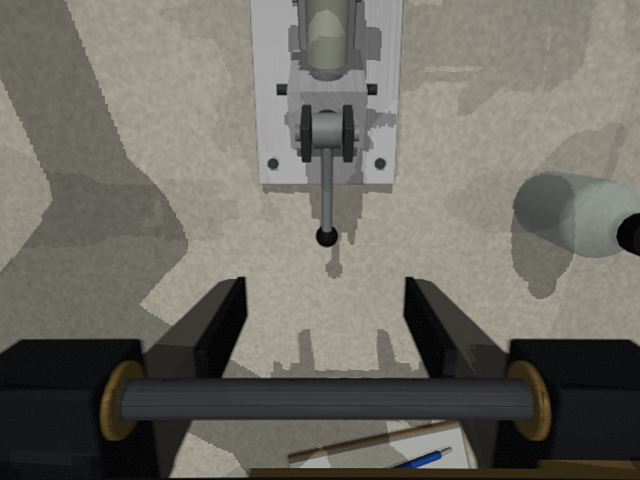

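```bash
python3 - <<'E'
from h import *
s=sensors.read_state(); b=onz("wrist",(326.5,236.5),.088,s); print(b, tooldelta(s,b+[0,0,.006]))
print(onz("wrist",(328,128),.1326,s), onz("wrist",(326.5,0),.012,s),onz("wrist",(326.5,183),.012,s))
E
```

```text
[ 0.5147 -0.2631  0.088 ] [-0.1177  0.0501  4.8412]
[ 0.508  -0.1805  0.1326] [ 0.4976 -0.0751  0.012 ] [ 0.5119 -0.2301  0.012 ]
```

Request:
play_rows:
  deltas:
    - [[0.5,-0.1,0.05,1.8,0],[0.5,-0.1,0.05,3.5,0],[0.5,-0.1,0.05,4.84,0],[0.5,-0.1,0.05,4.84,0],[0,-0.1,0.05,4.84,0],[0,-0.1,0.05,4.84,0],[0,-0.1,0.05,4.84,0],[0,-0.1,0.05,4.84,0]]
  newtons: 20

```text
time: 2.33
tcp_pos: [0.5148, -0.2632, 0.0954]
ee_rot: [0.674, 0.739, -0.0, 0.0]
contact_force: [-3.4, -1.2, 2.6]
opening: 0.016
```

```bash
python3 - <<'E'
import numpy as np
a0=-np.pi/6; f=lambda a:(np.cos(a0)-np.cos(a0+a), -(np.sin(a0+a)-np.sin(a0)))
for a in np.linspace(0,1.6,13): print(round(a,2),np.round(3*np.array(f(a)),2))
E
```

```text
0.0 [ 0. -0.]
0.13 [-0.18 -0.36]
0.27 [-0.3  -0.74]
0.4 [-0.38 -1.13]
0.53 [-0.4  -1.53]
0.67 [-0.37 -1.93]
0.8 [-0.29 -2.32]
0.93 [-0.15 -2.7 ]
1.07 [ 0.03 -3.05]
1.2 [ 0.26 -3.38]
1.33 [ 0.53 -3.67]
1.47 [ 0.84 -3.93]
1.6 [ 1.17 -4.14]
```

Request:
play_rows:
  deltas:
    - [[0,-0.18,0,-0.36,0],[0,-0.3,0,-0.74,0],[0,-0.38,0,-1.13,0],[0,-0.4,0,-1.53,0],[0,-0.37,0,-1.93,0],[0,-0.29,0,-2.32,0],[0,-0.15,0,-2.7,0],[0,0.03,0,-3.05,0],[0,0.26,0,-3.38,0],[0,0.53,0,-3.67,0],[0,0.84,0,-3.93,0],[0,1.2,0,-4.14,0]]

```text
time: 3.82
tcp_pos: [0.5116, -0.2281, 0.2207]
ee_rot: [0.674, 0.739, -0.001, 0.002]
contact_force: [-4.7, -6.9, 1.3]
opening: 0.0164
```

Request:
play_rows:
  deltas:
    - [[0,0.05,0,-0.02,0],[0,0.1,0,-0.03,0],[0,0.1,0,-0.03,0]]

```text
time: 4.2
tcp_pos: [0.5114, -0.2255, 0.2221]
ee_rot: [0.674, 0.739, -0.001, 0.002]
contact_force: [-5.4, -5.8, 4.0]
opening: 0.0163
```

```bash
python3 - <<'E'
from h import *
im=viewer.grab_frame("side")[...,::-1].copy(); cv2.imwrite("pics/s2.png",cv2.resize(im[130:330,280:520],None,fx=3,fy=3))
E
```

```text
(no output)
```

View pics/s2.png

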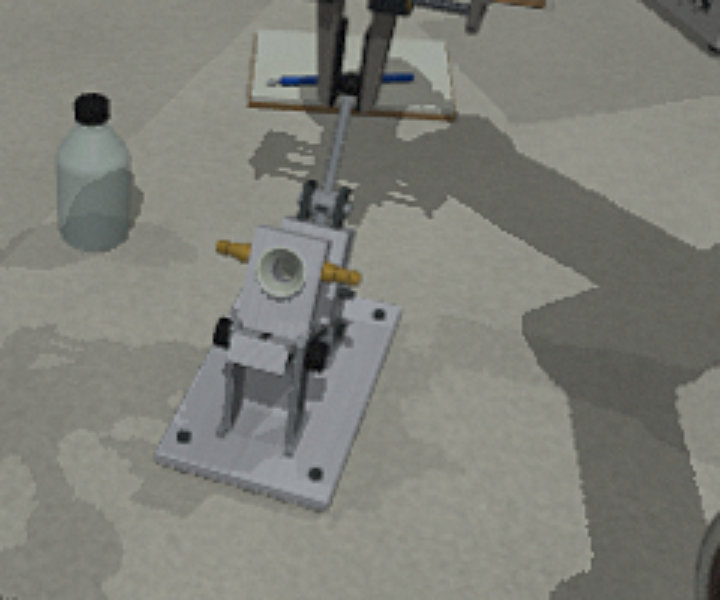

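Request:
play_rows:
  deltas:
    - [[0,0.1,0,-0.04,0],[0,0.25,0,-0.1,0],[0,0.25,0,-0.1,0]]

```text
time: 4.62
tcp_pos: [0.5109, -0.2207, 0.2242]
ee_rot: [0.674, 0.739, -0.003, 0.004]
contact_force: [-1.6, -17.4, -4.7]
opening: 0.0161
```

Request:
play_rows:
  deltas:
    - [[0,-0.1,0,0,0],[0.5,-0.1,0,0,0],[0.5,-0.1,0,0,0],[0.5,-0.1,0,-1,0],[0.5,0,0,-2.1,0]]

```text
time: 5.25
tcp_pos: [0.5107, -0.2154, 0.2861]
ee_rot: [0.674, 0.739, 0.001, -0.001]
contact_force: [-0.3, -0.4, -0.1]
opening: 0.0459
```

Request:
play_rows:
  deltas:
    - [[0.5,1.5,0.05,0,0],[0.5,3.5,0.15,0,0.2],[0.5,5.5,0.3,0,0.4],[0.5,7.5,0.4,0,0.6],[0.5,9.5,0.5,0,0.8],[0.5,11.5,0.6,0,1],[0.5,13.5,0.7,0,1.1],[0.5,15,0.8,0,1.1],[0.5,15.6,0.8,0,1.1],[0.5,15.6,0.8,0,1.1]]

```text
time: 6.5
tcp_pos: [0.4913, 0.2524, 0.2856]
ee_rot: [0.715, 0.7, -0.0, -0.0]
contact_force: [0.1, -0.4, 0.6]
opening: 0.0457
```

```bash
python3 - <<'E'
from h import *
s=sensors.read_state(); im=viewer.grab_frame("wrist")[...,::-1].copy(); cv2.imwrite("pics/w2.png",im)
print(s["time"],s["tcp_pos"],R.from_quat(s["ee_rot"]).as_matrix()[:,0],s["contact_force"])
im=viewer.grab_frame("side")[...,::-1].copy(); cv2.imwrite("pics/s3.png",im)
E
```

```text
6.5 [0.4913 0.2524 0.2856] [ 0.0213  0.9998 -0.    ] [ 0.0619 -0.3597  0.5803]
```

View pics/w2.png

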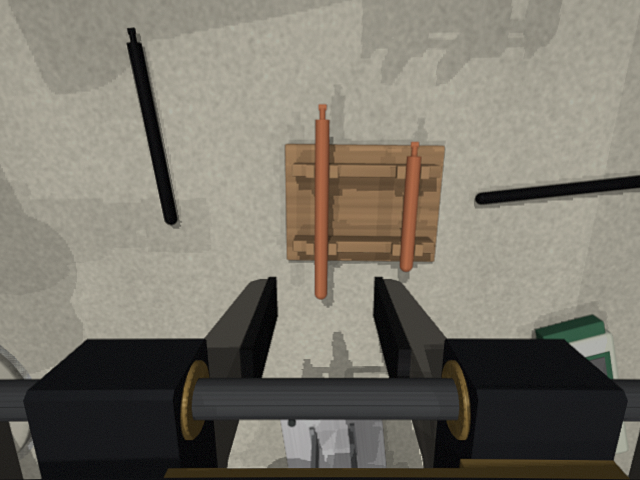

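```bash
python3 - <<'E'
from h import *
s=sensors.read_state(); t=onz("wrist",(322.3,119),.045,s);n=onz("wrist",(320.8,298.5),.045,s)
d=n-t;L=np.hypot(*d[:2]);u=d/L;print(t,n,L,np.degrees(np.arctan2(d[1],d[0])))
# rack cross pieces
for p in((325,172),(325,245)): print(onz("wrist",p,.047,s))
g=t+u*.013; print("grasp",g,tooldelta(s,g+[0,0,.006]))
E
```

```text
[0.4914 0.3397 0.045 ] [0.4849 0.1532 0.045 ] 0.18659312682543422 -91.99664525020803
[0.4927 0.2896 0.047 ]
[0.4909 0.2144 0.047 ]
grasp [0.4909 0.3267 0.045 ] [ 2.5325 -0.0884  7.8177]
```

Request:
play_rows:
  deltas:
    - [[0.5,1.8,-0.09,1,0.13],[0.5,2.53,-0.09,3,0.13],[0.5,2.53,-0.09,5,0.13],[0.5,2.53,-0.09,6.8,0.13],[0.5,2.53,-0.09,7.8,0.13],[0.5,2.53,-0.09,7.82,0.13],[0,2.53,-0.09,7.82,0.13],[0,2.53,-0.09,7.82,0.13],[0,2.53,-0.09,7.82,0.13],[0,2.53,-0.09,7.82,0.13]]
  newtons: 6

```text
time: 7.85
tcp_pos: [0.4909, 0.3281, 0.0518]
ee_rot: [0.72, 0.694, 0.001, 0.0]
contact_force: [-1.3, -0.2, 1.6]
opening: 0.0136
```

Request:
play_rows:
  deltas:
    - [[0,-0.04,0,-0.35,0],[0,-0.1,0,-0.69,0],[0,-0.2,0,-1.03,0],[0,-0.32,0,-1.36,0],[0,-0.48,0,-1.68,0],[0,-0.66,0,-1.98,0],[0,-0.66,0,-1.98,0],[0,-0.66,0,-1.98,0]]
  newtons: 6

```text
time: 8.85
tcp_pos: [0.4899, 0.3079, 0.1102]
ee_rot: [0.72, 0.694, 0.0, 0.0]
contact_force: [1.2, 0.5, -0.6]
opening: 0.0136
```

```bash
python3 - <<'E'
from h import *
s=sensors.read_state();print(s["tcp_pos"],s["contact_force"])
a=viewer.grab_frame("side")[...,::-1].copy(); w=viewer.grab_frame("scene")[...,::-1].copy()
o=np.hstack([cv2.resize(a[260:460,200:400],(400,400)),cv2.resize(w[130:270,290:430],(400,400))]);cv2.imwrite("pics/c4.png",o)
E
```

```text
[0.4899 0.3079 0.1102] [ 1.2118  0.5471 -0.5726]
```

View pics/c4.png

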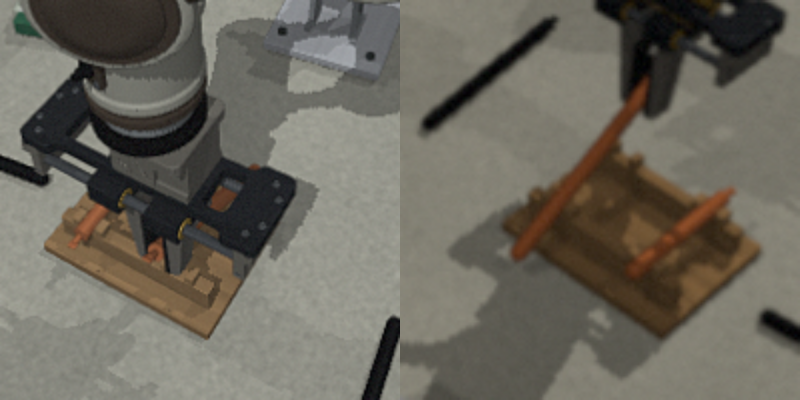

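Request:
play_rows:
  deltas:
    - [[0,0,0,0,0],[0,0,0,0,0],[0,0,0,-0.8,0],[0,0,0,-2,0],[0,0,0,-3.5,0],[0,-1,0,-5.11,-0.3],[0,-2.5,-0.05,-5.11,-0.6],[0,-4,-0.1,-5.11,-0.9],[0,-5.5,-0.14,-5.11,-1.22],[0,-6.55,-0.14,-5.11,-1.22],[0,-6.55,-0.14,-5.11,-1.22]]
  newtons: 30

```text
time: 10.32
tcp_pos: [0.4783, 0.1102, 0.2633]
ee_rot: [0.675, 0.737, -0.0, -0.0]
contact_force: [0.5, 0.4, -0.8]
opening: 0.0131
```

```bash
python3 - <<'E'
from h import *
s=sensors.read_state();print(s["time"],s["tcp_pos"],R.from_quat(s["ee_rot"]).as_matrix()[:,0],s["opening"])
w=viewer.grab_frame("wrist")[...,::-1].copy();a=viewer.grab_frame("scene")[...,::-1].copy()
cv2.imwrite("pics/w5.png",w);cv2.imwrite("pics/sc5.png",a)
g=s["tcp_pos"]-[0,0,.006];print(proj("wrist",[[.495,-.0635,.156]],s),proj("scene",[[.495,-.0635,.156],g]))
o=np.zeros((560,800,3),np.uint8);o[:360,:480]=cv2.resize(w,(480,360));c=a[170:310,200:340];o[:560,480:]=cv2.resize(c[:,:80],(320,560),interpolation=cv2.INTER_CUBIC)
cv2.imwrite("pics/c5.png",o)
E
```

```text
10.325 [0.4783 0.1102 0.2633] [-0.0875  0.9962  0.0002] 0.013074471029140382
[[326.4698 455.6739]] [[257.4629 235.8373]
 [314.9757 144.3678]]
```

View pics/c5.png

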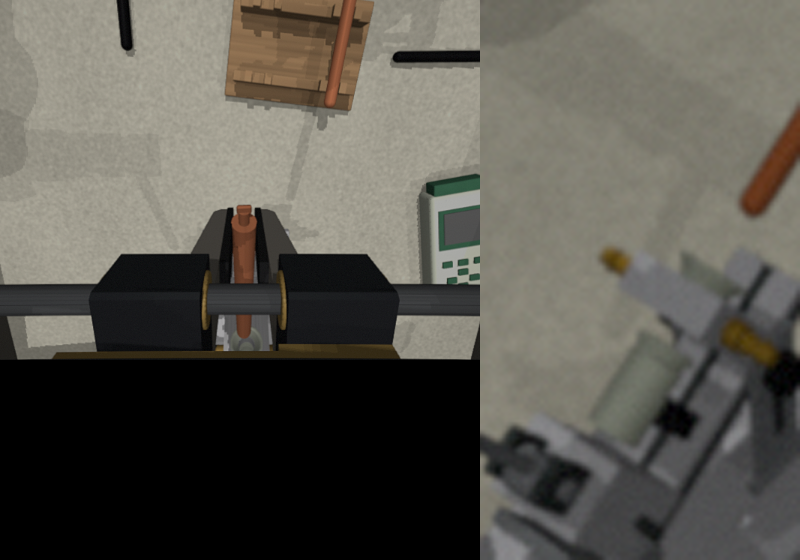

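```bash
python3 - <<'E'
from h import *
s=sensors.read_state();g=s["tcp_pos"]-[0,0,.006]
for t in (24,27,30,33,36):
    t=np.radians(t);h=np.array([.0875*np.cos(t),-.9962*np.cos(t),-np.sin(t)])
    for L in(.173,): P=g+h*L;Q=g+h*(L-.007); print(round(np.degrees(t)),P,proj("scene",[P,Q]).round(1).tolist(),proj("wrist",[P,Q],s).round(1).tolist())
E
```

```text
24 [ 0.4922 -0.0454  0.187 ] [[262.5, 218.2], [264.7, 215.1]] [[324.0, 472.1], [324.0, 468.2]]
27 [ 0.4918 -0.0415  0.1789] [[264.1, 220.0], [266.3, 216.9]] [[324.0, 458.3], [324.0, 454.8]]
30 [ 0.4915 -0.0372  0.1709] [[265.9, 221.6], [268.0, 218.4]] [[324.1, 444.9], [324.1, 441.8]]
33 [ 0.491  -0.0325  0.1632] [[267.8, 223.0], [269.7, 219.7]] [[324.1, 431.9], [324.1, 429.2]]
36 [ 0.4906 -0.0274  0.1557] [[269.8, 224.1], [271.6, 220.8]] [[324.1, 419.2], [324.1, 416.9]]
```

Request:
play_rows:
  deltas:
    - [[0,0,0.02,0,-0.04],[0,-0.3,0.02,0.17,-0.04],[0,-0.6,0.02,0.35,-0.04],[0,-0.87,0.02,0.5,-0.04],[0,-1.13,0.02,0.65,-0.04],[0,-1.39,0.02,0.8,-0.04],[0,-1.73,0.02,1.0,-0.04],[0,-1.73,0.02,1.0,-0.04]]
  newtons: 20

```text
time: 11.42
tcp_pos: [0.4836, 0.0593, 0.233]
ee_rot: [0.673, 0.74, -0.0, -0.0]
contact_force: [-0.5, -0.4, -1.4]
opening: 0.0131
```

Request:
play_rows:
  deltas:
    - [[0,-0.3,0,0.17,0],[0,-0.6,0,0.35,0],[0,-0.9,0,0.52,0],[0,-1.2,0,0.69,0],[0,-1.5,0,0.87,0],[0,-1.8,0,1.04,0],[0,-2.1,0,1.21,0],[0,-2.45,0,1.42,0],[0,-2.45,0,1.42,0]]

```text
time: 12.55
tcp_pos: [0.4907, -0.014, 0.1905]
ee_rot: [0.673, 0.74, -0.0, -0.0]
contact_force: [0.2, -1.0, -0.9]
opening: 0.0132
```

```bash
python3 - <<'E'
from h import *
s=sensors.read_state();print(s["time"],s["tcp_pos"],s["contact_force"],s["wrist_torque"])
a=viewer.grab_frame("scene")[...,::-1].copy();b=viewer.grab_frame("side")[...,::-1].copy()
o=np.hstack([cv2.resize(a[160:300,210:350],(400,400),interpolation=cv2.INTER_CUBIC),cv2.resize(b[160:300,310:450],(400,400),interpolation=cv2.INTER_CUBIC)]);cv2.imwrite("pics/c6.png",o)
E
```

```text
12.55 [ 0.4907 -0.014   0.1905] [ 0.1587 -1.0328 -0.8884] [-0.1422 -0.145   0.0278]
```

View pics/c6.png

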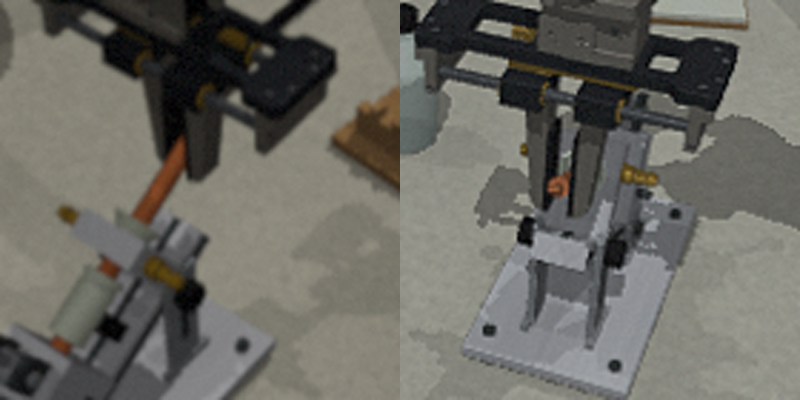

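Request:
play_rows:
  deltas:
    - [[0,-0.25,0,0.14,0],[0,-0.5,0,0.29,0],[0,-0.68,0,0.39,0],[0,-0.78,0,0.45,0],[0,-0.82,0,0.47,0],[0,-0.82,0,0.47,0]]

```text
time: 13.4
tcp_pos: [0.4933, -0.0366, 0.1775]
ee_rot: [0.673, 0.74, 0.001, -0.001]
contact_force: [-1.7, 4.8, 4.9]
opening: 0.0134
```

Request:
play_rows:
  deltas:
    - [[0,-0.06,0,0.03,0],[0,-0.1,0,0.06,0],[0,-0.1,0,0.06,0]]

```text
time: 13.78
tcp_pos: [0.4937, -0.037, 0.1772]
ee_rot: [0.673, 0.74, 0.003, -0.002]
contact_force: [-5.6, 15.2, 16.8]
opening: 0.0134
```

Request:
play_rows:
  deltas:
    - [[0.4,0,0,0,0],[0.4,0,0,0,0],[0.4,0,0,0,0],[0.4,0,0,-1,0],[0.4,0,0,-2.5,0],[0.4,0,0,-3.8,0],[0.4,-1.6,0,-3.8,0],[0.4,-3.2,0,-3.8,0],[0.4,-4.8,0,-3.8,0],[0.4,-6.28,0,-3.8,0],[0.4,-6.28,0,-3.8,0],[0.4,-6.28,0,-3.8,0]]

```text
time: 15.28
tcp_pos: [0.5111, -0.2276, 0.2887]
ee_rot: [0.673, 0.74, 0.0, -0.001]
contact_force: [-0.3, -0.3, -0.1]
opening: 0.0368
```

```bash
python3 - <<'E'
from h import *
s=sensors.read_state();print(s["time"],s["tcp_pos"],tooldelta(s,[.5113,-.226,.220]),s["opening"])
w=viewer.grab_frame("wrist")[...,::-1].copy();cv2.imwrite("pics/w7.png",w)
E
```

```text
15.275 [ 0.5111 -0.2276  0.2887] [0.051  0.0125 2.291 ] 0.036751925082653215
```

View pics/w7.png

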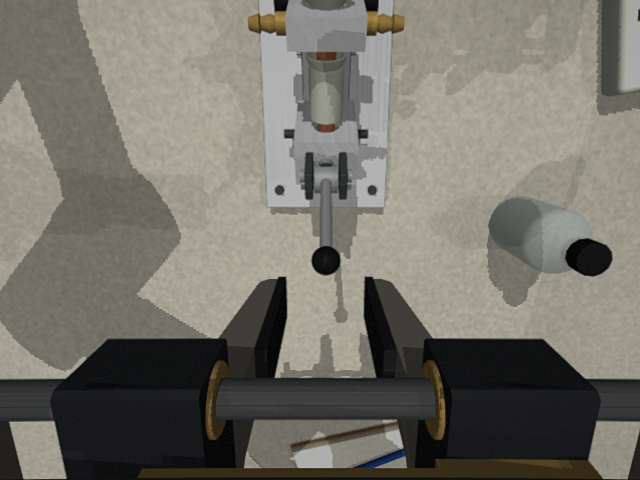

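```bash
python3 - <<'E'
from h import *
s=sensors.read_state();b=onz("wrist",(326,260.5),.213,s);print(b,tooldelta(s,b+[0,0,.006]))
E
```

```text
[ 0.512  -0.2253  0.213 ] [0.0567 0.0325 2.3299]
```

Request:
play_rows:
  deltas:
    - [[0.4,0.05,0.03,1.2,0],[0.4,0.05,0.03,2.32,0],[0.4,0.05,0.03,2.32,0],[0,0.05,0.03,2.32,0],[0,0.05,0.03,2.32,0],[0,0.05,0.03,2.32,0],[0,0.05,0.03,2.32,0]]
  newtons: 30

```text
time: 16.2
tcp_pos: [0.5115, -0.2271, 0.2215]
ee_rot: [0.673, 0.74, -0.001, 0.0]
contact_force: [-6.1, 0.1, 4.7]
opening: 0.0157
```

Request:
play_rows:
  deltas:
    - [[0,-0.33,0,0.21,0],[0,-0.64,0,0.47,0],[0,-0.91,0,0.76,0],[0,-1.14,0,1.09,0],[0,-1.32,0,1.44,0],[0,-1.46,0,1.82,0],[0,-1.54,0,2.21,0],[0,-1.57,0,2.61,0],[0,-1.55,0,3.01,0],[0,-1.47,0,3.4,0],[0,-1.35,0,3.78,0],[0,-1.17,0,4.14,0]]

```text
time: 17.7
tcp_pos: [0.5151, -0.2641, 0.0969]
ee_rot: [0.673, 0.74, -0.002, 0.001]
contact_force: [-6.7, -6.3, 4.6]
opening: 0.0156
```

Request:
play_rows:
  deltas:
    - [[0,0.03,0,0.07,0],[0,0.08,0,0.15,0],[0,0.08,0,0.15,0]]

```text
time: 18.08
tcp_pos: [0.5148, -0.2616, 0.0927]
ee_rot: [0.673, 0.74, -0.002, 0.001]
contact_force: [-6.4, -5.6, 3.2]
opening: 0.0158
```

Request:
play_rows:
  deltas:
    - [[0,0.04,0,0.1,0],[0,0.1,0,0.2,0],[0,0.1,0,0.2,0]]

```text
time: 18.45
tcp_pos: [0.515, -0.2609, 0.0907]
ee_rot: [0.672, 0.74, -0.003, 0.003]
contact_force: [-16.4, -5.0, 24.5]
opening: 0.0158
```

Firm stop reached (force up from 3 to 24 N). Let go, rise clear, and check.

Request:
play_rows:
  deltas:
    - [[0,-0.1,0,-0.15,0],[0.5,-0.1,0,-0.15,0],[0.5,-0.1,0,-0.15,0],[0.5,-0.1,0,-0.15,0],[0.5,-0.1,0,-1.5,0],[0.5,-0.1,0,-3.2,0],[0.5,-0.1,0,-5.2,0],[0.5,-1.5,0,-5.6,0],[0.5,-1.5,0,-5.6,0]]

```text
time: 19.58
tcp_pos: [0.5198, -0.3031, 0.2546]
ee_rot: [0.673, 0.739, -0.0, 0.002]
contact_force: [-1.0, 0.5, -0.3]
opening: 0.046
```

```bash
python3 - <<'E'
from h import *
s=sensors.read_state();print(s["time"],s["tcp_pos"],s["contact_force"])
a=viewer.grab_frame("scene")[...,::-1].copy();w=viewer.grab_frame("wrist")[...,::-1].copy();b=viewer.grab_frame("side")[...,::-1].copy()
o=np.zeros((600,800,3),np.uint8);o[:400,:400]=cv2.resize(a[220:350,165:295],(400,400),interpolation=cv2.INTER_CUBIC);o[:400,400:]=cv2.resize(b[160:300,310:450],(400,400),interpolation=cv2.INTER_CUBIC)
o[400:,:266]=cv2.resize(w,(266,200));o[400:,270:536]=cv2.resize(a,(266,200));o[400:,534:]=cv2.resize(b,(266,200));cv2.imwrite("pics/c8.png",o)
M=np.array([.4965,-.0655,.156]);u=np.array([-.0795,.8624,.5])
print(proj("scene",[[.5147,-.2631,.088],M+.044*u]),proj("side",[M+.044*u]))
E
```

```text
19.575 [ 0.5198 -0.3031  0.2546] [-0.9955  0.482  -0.3185]
[[185.7715 330.5475]
 [270.0419 216.5922]] [[367.9333 221.5216]]
```

View pics/c8.png

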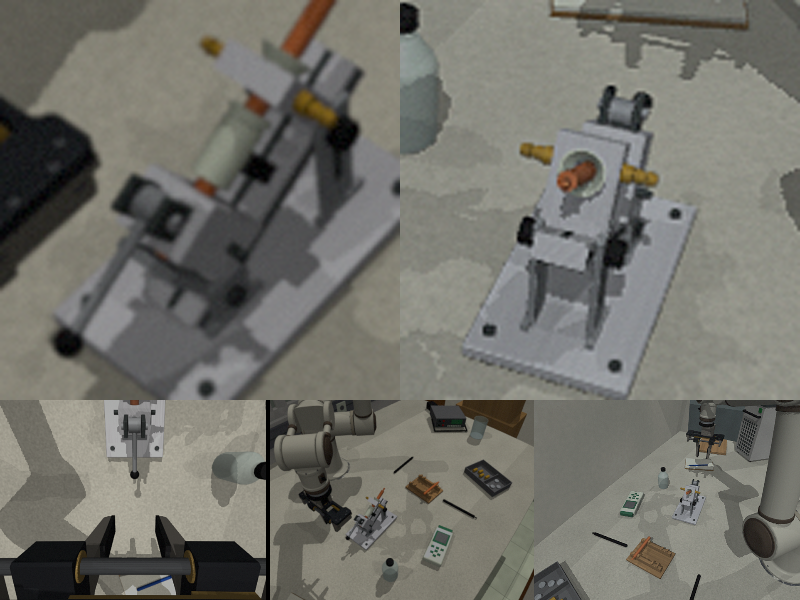

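```bash
python3 -c "
from workcell import bot; print(bot.sign_off())"
```

```text
the job is handed in; nothing more can be done
None
```

The long pipe is fitted and clamped, and I handed the job in at about 20 s of the 64 s allowed.

I swung the lever up until it hit its stop. I took the long pipe by its tail and tilted it to 30° over the rack's front cross-piece. Then I slid it through the upper block, guide tube and lower block until it met the end stop. Finally I swung the lever down to its stop, let go and moved the arm clear.

**Pipe seated:** The axial push rose to about 23 N with almost no further movement. The grip was then about 31 mm uphill of the mouth, as a seated pipe should give. In the final side picture the tail is about 3 pixels from where I calculated it should be, within measuring error. Copper shows at the end stop.

**Lever clamped:** The ball is back at its starting pixel within about 1 pixel, and the downward push rose from 3 to 24 N at the stop.

**Rest of the scene:** The short pipe is in the rack, and the bottle and logger look unmoved in the last pictures. The largest reading after a move was about 30 N. I did not log forces during moves. No check failed.

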